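Unscrew the red cap of unknown thread

TASK

Pull the yellow flap of the grey air box over and fully down, then take the red cap off its port: one of the two ports has a left-hand thread and nobody knows which, so try the cap both ways until you find the way it comes loose. Finish while still holding the red cap in the fingers, lifted straight off and about 10 cm or more above where it sat, touching nothing else, with the flap left down, the blue cap left on its port and the mug, the screw tin and the tape measure beside the box left where they are.

Things in the scene. Friction and masses are not known exactly. Their poses are not given: they have to be found in the camera images.
- air_box: low grey compressed-air box, fixed, 130 mm deep (x), 260 mm wide (y). Origin: centre of its underside; x points from hinged front to rear, z up. Inner floor 30 mm above the origin; side walls 85, front 46, rear 36 mm. Two capped brass ports on the floor at x = 15, y = +60 and -60 mm. One has a left-hand, the other a right-hand quick thread; nothing shows which.
- flap (a joint): yellow flap hinged on the box's lower front edge. 0: shut, sloping up and back 35 degrees from level over both caps. Grows as it swings up and over towards the robot; upright at 0.96 rad; 2.6: fully open, level in front of the box. 350 g, free, slightly damped: falls shut before upright and gently open past it.
- flap_handle (a point): middle of the flap's steel pull bar: round, 12 mm thick, 120 mm long between its stays, along the box's y, with a 39 mm open gap between bar and the flap's free edge. 165 mm from the hinge line; when shut 135 mm behind and 95 mm above the hinge line.
- flap_hinge (a point): middle of the flap's hinge line, which runs along the box's y, at x = -65, z = 50 mm in the box's frame
- red_cap: ribbed round red cap, 45 mm diameter, 46 mm tall, 70 g, white bar across its top along its x. Origin: centre of its lower rim, 30 mm above the bench on its port (either one). x starts along the box's x. Turned the right way (right-hand: anticlockwise from above) by 0.95 to 1.3 rad it lifts straight off, clear after 22 mm; stop at 1.4. The wrong way it stops after 0.15 rad and lifts 3 mm at most.
- blue_cap: the same cap in blue, on the other port; same origin
- mug: white coffee mug (78x110x97 mm), a bystander; origin at the centre of its underside
- tape_measure: yellow tape measure on the left of the box (36x78x63 mm), a bystander; origin at the centre of its underside
- screw_tin: round metal screw tin (74x74x34 mm), a bystander; origin at the centre of its underside

How it is judged (in metres and radians):
On the way, in this order (a step that is already met when the one before it is completed fails the run):
1. the flap is pulled fully down while the red cap is still on its port (value of joint flap above 2.3 rad and height (world z) of red_cap below 0.04 m), for 0.2 s.
2. the red cap, still on its port, is turned in its loosening direction (angle between the x axis of red_cap and the x axis of air_box, either way round above 0.6 rad and height (world z) of red_cap below 0.04 m), for 0.1 s.
At the end, for the whole second after the job is handed in: the fingers grip the red cap (over 1 N), still, within 0.5 rad of upright, its rim over 110 mm above the bench (80 mm above its seat), touching no box, flap, blue cap or mug; flap down (beyond 2.3 rad); blue cap within 12 mm of its start (value of joint flap above 2.3 rad and height (world z) of red_cap above 0.11 m and angle between red_cap's own z axis and vertical below 0.5 rad and linear speed of red_cap below 0.05 m/s and contact force between red_cap and the fingers above 1 N and contact force between red_cap and air_box below 0.3 N and contact force between red_cap and blue_cap below 0.3 N and contact force between red_cap and mug below 0.3 N and distance of blue_cap from where it was at the start of the episode below 0.012 m); the arm keeps its last pose, push and grip.
It fails at once if the blue cap is taken off or shifted by more than 12 mm (distance of blue_cap from where it was at the start of the episode above 0.012 m).
It fails at once if a bystander is shifted by more than 40 mm (distance of any of mug, tape_measure, screw_tin from where it was at the start of the episode above 0.04 m).
It also fails if it takes over 61 s, if anything falls off the work surface, if the arm or the gripper's body presses on something with over 40 N, if the wrist force passes 120 N, or if a joint passes its speed limit or range.

ROBOT

A 6-joint arm with a two-finger parallel gripper is mounted at the origin on a cart in front of the work surface, level with it; the furniture and walls round the work are solid. World frame = base frame: x ahead of the robot, y to its left, z up, the work surface at z = 0. Lengths are in mm, angles in degrees, forces in N, time in s.
With the tool pointing down it reaches from about 275 to 825 mm from the base axis. Payload 4.9 kg.
Tool frame: the origin (TCP) lies at the very end of the fingers, on their centre line; the grasp point (between the pads) lies 19 mm behind it; z points along the fingers, y is the line along which they close (so a half turn about z gives the same grasp; the last joint's range is limited). The gripper opens to 85 mm and grips with 20 to 120 N. Pads are 22 mm wide; open, the fingers measure 114 mm over their backs; the gripper's body (76 mm by 85 mm) begins 54 mm behind the grasp point. The pads swing forward as they close: fully open they stand 13 mm farther back than shut.
Start: joints at [-80.684, 18.69, -11.035, 60.275, 0, 82.311], TCP at [160.866, -525.966, 202.981] pointing down, gripper open.
Joint ranges: [-152.03, 152.03], [-55.5, 102.48], [-74.3, 77.21], [-110.64, 120.58], [-84.22, 78.4], [-180, 180]. Speed limits (degrees/s): [147.25, 147.25, 180, 180, 180, 180].

INTERFACE

Orientations are given as [roll, pitch, yaw] about the fixed x, y, z axes, in that order (R = Rz(yaw) Ry(pitch) Rx(roll)).
In Python, from bench import monitor, optics, order, boxes_of gives the robot as it stands.
- The arm moves only by the shell command python3 -m jog 'ROWS'. ROWS is JSON, a list of rows, each an object of numbers: "gripper": the finger opening in mm, from 0 to 85.4; "x", "y", "z": the shift along the world's x, y, z in mm; "turn": the turn about the world's z in degrees. In form: [{"gripper": .., "x": .., "y": .., "z": .., "turn": ..}, ...]. A call has 1 to 8 rows; each row shifts and turns the commanded pose from where the row before left it; what a row does not reach is not made up. A row lasts 1/8 s, in which the tool goes at most 62.5 mm and 10.7 degrees, less where a joint would pass 70% of its speed; a pose out of reach is approached as far as the arm can. A call is refused whole if a number of a shift passes 62.5 or a number of a turn 10.7, either way. A call with a gripper value outside its range is refused whole. The fingers move at their own pace and stop on an object; the grip force is fixed at half the most. Time passes only in rows, so rows that do not move let the fingers close. It gives the time, the measured TCP pose, the force, the opening and the grip force at its end, in the units of the state.
- monitor.observe(): the state, without advancing time (a new reading comes with each control period).
- optics.snapshot(name): name is "scene" or "top"; returns the picture (400x640x3 uint8, red, green, blue); there is no depth.
- optics.get_calibration(name): a dict with "fx", "fy", "cx", "cy" (pixels), "origin" and "attitude" of the camera in the world. Camera axes: x right, y down, z forward; pixel columns grow to the right and rows downward; lengths in mm; the calibration is good to about 2 mm. A picture is of the moment at which its call begins. get_calibration takes no time and is no camera call.
- order.hand_in(): hands the job in; it is judged then, once.
Trained networks look in the newest picture that a camera, given by its name, has taken for a name from the list of things; names that differ only in an ending like _2 or _b are one class to them, and where a whole thing is asked for, a point or a joint stands for the part that bears it (a point fixed in the world has none). Each returns a list of dicts, best first, with "conf" (0 to 1); they miss things now and then, are a little off and sometimes report something else, mostly with a low value. They report only what shows in the picture. A call takes as long as a camera call.
- boxes_of(camera, label): "box" ([left, top, right, bottom] in pixels, round what is visible of it).
The state is a dict: "time_s": time; "q": joint angles; "qvel": joint speeds; "effort": joint torques, N m; "position": TCP position; "orientation": TCP orientation; "wrist_force": force on the tool from outside, world axes, zero at the start; "moment": the same for the moment, N m; "opening": finger opening in mm; "grip_force": force on a finger pad.
Only numpy, scipy, OpenCV 4.12 (cv2) and the standard library are available. Lean on these libraries where they do the work, as an engineer would, in place of code of your own. Each camera call takes 0.05 s, during which the arm holds its last target. There are 200 camera calls.

## Working session

There is one attempt and no reset: what is moved stays moved. The work goes in short steps, Python scripts to look and compute and a shell command to move; the robot and the scene stay as the last step left them, time stands still between calls to the robot, and variables do not carry over. Pictures are saved under pics/ and viewed, at most 10 in all, crops included, and the job is handed in when it is done.

```bash
mkdir -p pics; python3 - <<'E'
from bench import monitor, optics, order, boxes_of
import cv2
s=monitor.observe();print({k:s[k] for k in('time_s','position','orientation','wrist_force','opening')})
for c in('scene','top'):
    im=optics.snapshot(c);cv2.imwrite(f'pics/{c}0.png',im[:,:,::-1]);print(c,optics.get_calibration(c))
    for l in('air_box','flap','flap_handle','red_cap','blue_cap','mug','tape_measure','screw_tin'):
        print(l,[(b['box'],round(b['conf'],2)) for b in boxes_of(c,l)[:2]])
E
```

```text
{'time_s': 0.0, 'position': array([ 160.78159113, -525.33430698,  202.20959922]), 'orientation': array([-1.79903765e+02, -1.45283492e-02,  1.70057902e+01]), 'wrist_force': array([ 0.95185551, -0.7310071 ,  0.19844396]), 'opening': 85.16631888404511}
scene {'fx': 431.33555026361057, 'fy': 431.33555026361057, 'cx': 317.62880178299827, 'cy': 203.56654810341524, 'origin': array([-230.28070269,  872.54145723,  697.61486982]), 'attitude': array([-115.17405667,   -0.41500487, -137.35777407])}
air_box [([237.1, 194.5, 326.5, 270.2], 0.85)]
flap [([244.3, 194.2, 325.6, 258.4], 0.73)]
flap_handle [([244.4, 195.2, 325.8, 259.0], 0.93)]
red_cap []
blue_cap []
mug [([396.0, 181.8, 403.0, 207.6], 0.68)]
tape_measure [([198.0, 247.9, 227.0, 275.6], 0.71)]
screw_tin []
top {'fx': 421.2295751524291, 'fy': 421.2295751524291, 'cx': 316.06058484596804, 'cy': 200.00539753270544, 'origin': array([ 498.43763391,  -50.2642734 , 1519.62939051]), 'attitude': array([-176.33186711,    0.65506845,  -91.06619842])}
air_box [([236.3, 171.5, 321.5, 221.8], 0.75)]
flap [([235.7, 169.0, 318.5, 220.0], 0.84)]
flap_handle [([238.9, 170.5, 316.5, 219.3], 0.59)]
red_cap []
blue_cap []
mug [([420.0, 208.2, 442.3, 240.2], 0.91)]
tape_measure [([212.2, 167.6, 232.9, 181.3], 0.54)]
screw_tin [([196.1, 195.5, 222.0, 215.8], 0.67)]
```

```bash
python3 - <<'E'
import cv2,numpy as np
a=cv2.imread('pics/scene0.png')[150:310,170:430];b=cv2.imread('pics/top0.png')[130:270,180:460]
a=cv2.resize(a,(780,480),interpolation=3);cv2.imwrite('pics/a.png',a)
b=cv2.resize(b,(800,400),interpolation=3);cv2.imwrite('pics/b.png',b)
E
```

```text
(no output)
```

View pics/a.png

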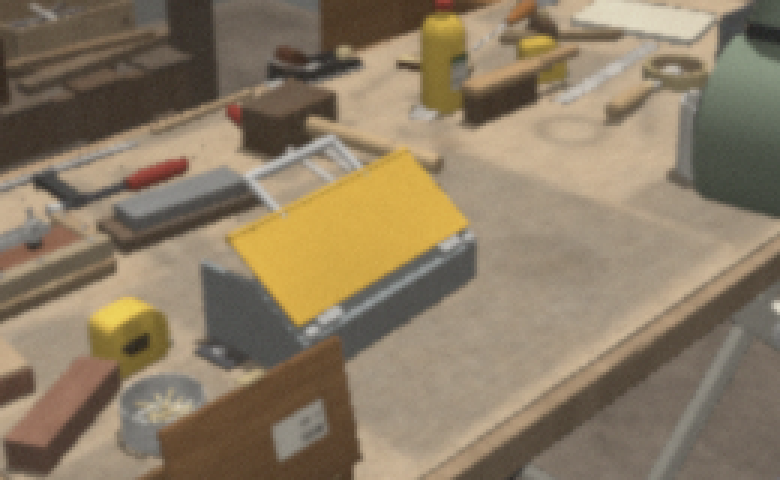

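View pics/b.png

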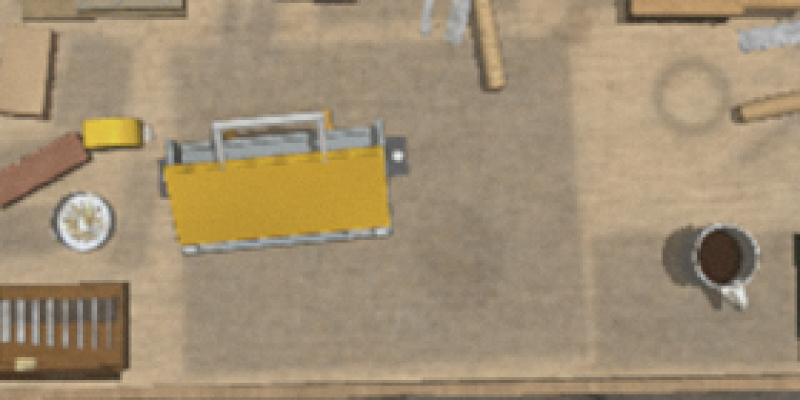

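The flap is shut. In the top view the bar runs from about (254.5,173) to (295,170), and the hinge edge from (243,217) to (317,212). The mug is well clear on the right. The tape measure and tin are close by on the left.

```bash
cat >h.py <<'E'
import numpy as np,cv2
from scipy.spatial.transform import Rotation as R
from bench import monitor, optics, order, boxes_of
def cam(c):
    k=optics.get_calibration(c);return k,R.from_euler('xyz',k['attitude'],degrees=True).as_matrix()
def ray(c,u,v,z):
    k,M=cam(c);d=M@np.array([(u-k['cx'])/k['fx'],(v-k['cy'])/k['fy'],1]);o=np.array(k['origin']);return o+d*(z-o[2])/d[2]
def proj(c,P):
    k,M=cam(c);p=(np.atleast_2d(P)-k['origin'])@M;return np.c_[k['fx']*p[:,0]/p[:,2]+k['cx'],k['fy']*p[:,1]/p[:,2]+k['cy']]
def box2w(x,y,yaw,P):
    P=np.atleast_2d(P);return R.from_euler('z',yaw,degrees=True).apply(P)+[x,y,0]
def st():
    s=monitor.observe();print({k:np.round(s[k],1) for k in('time_s','position','orientation','wrist_force','opening','grip_force')})
E
python3 - <<'E'
from h import *
c=lambda u,v:(u/2.857+180-.33,v/2.857+130-.33)
for n,p,z in(('barL',(213,124),145),('barR',(328,114),145),('hL',(180,248),50),('hR',(392,234),50),('freeL',(165,167),115+6),('freeR',(384,150),121),('tinc',(84,221),34),('mug',(722,257),97),('tape',(113,133),63)):
    print(n,ray('top',*c(*p),z).round(0))
# fit yellow flap mask + bar in both views
def mask(cn):
    im=cv2.imread(f'pics/{cn}0.png');h=cv2.cvtColor(im,cv2.COLOR_BGR2HSV)
    m=cv2.inRange(h,(18,130,90),(32,255,255));n,l,s,_=cv2.connectedComponentsWithStats(m);i=1+np.argmax(s[1:,4]);m=(l==i).astype(np.uint8)
    q=cv2.convexHull(cv2.findContours(m,0,1)[0][0]);return cv2.approxPolyDP(q,4,True)[:,0],m
for cn in('scene','top'): print(cn,mask(cn)[0].tolist())
E
```

```text
barL [680. 166. 145.]
barR [688.  33. 145.]
hL [540. 222.  50.]
hR [552. -37.  50.]
freeL [633. 226. 121.]
freeR [648. -30. 121.]
tinc [576. 344.  34.]
mug [ 516. -426.   97.]
tape [682. 301.  63.]
scene [[325, 223], [269, 258], [246, 230], [304, 199]]
top [[313, 182], [315, 208], [242, 213], [238, 188]]
```

```bash
python3 - <<'E'
from h import *
from scipy.optimize import least_squares
a=np.radians(35)
def f(d,y,n=3): return [-65+d*np.cos(a)-n*np.sin(a),y,50+d*np.sin(a)+n*np.cos(a)]
def model(p):
    x,y,yaw,w,d0,d1=p
    P=box2w(x,y,yaw,[f(d1,w),f(d1,-w),f(d0,-w),f(d0,w)])
    bar=box2w(x,y,yaw,[[70,60,145],[70,-60,145]])
    return P,bar
obs={'scene':[[246,230],[304.5,199],[325.5,223],[269,258.5]],'top':[[238,188],[313.5,182],[315.5,209],[242,214]]}
ob=np.array([[254.3,173],[294.5,169.7]])
def res(p):
    P,b=model(p);return np.r_[(proj('scene',P)-obs['scene']).ravel(),(proj('top',P)-obs['top']).ravel(),(proj('top',b)-ob).ravel()]
r=least_squares(res,[610,95,-3,125,5,120],loss='soft_l1');print(r.x.round(1),r.fun.round(1))
x,y,yaw=r.x[:3]
for n,P in(('bar',[70,0,145]),('hinge',[-65,0,50]),('port+',[15,60,30]),('port-',[15,-60,30])):print(n,box2w(x,y,yaw,P).round(0))
E
```

```text
[613.6  96.9   3.8 127.3  10.4 115.2] [-0.3 -0.8  0.3  0.9  0.1  1.5 -0.5 -0.4 -0.4  0.3 -0.  -0.2  0.3 -0.8
  0.8  0.4  1.2  0.  -2.7  0.2]
bar [[683. 101. 145.]]
hinge [[549.  93.  50.]]
port+ [[625. 158.  30.]]
port- [[633.  38.  30.]]
```

View pics/top0.png

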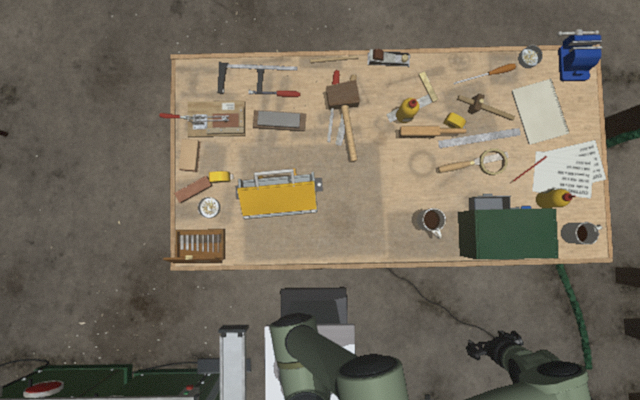

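The full top view shows the bench clear between the arm and the box. The green housing at (460-557,205-258) stays to the right of my path.

```bash
python3 -m jog '[{"x":30,"y":38,"z":30,"turn":4.8},{"x":33,"y":39,"z":30,"turn":4.8},{"x":33,"y":39,"turn":4.8},{"x":33,"y":39,"turn":4.8},{"x":33,"y":39,"turn":4.8},{"x":33,"y":39,"turn":4.8},{"x":33,"y":39,"turn":4.8},{"x":33,"y":39,"turn":4.8}]'
python3 -m jog '[{"x":33,"y":39,"turn":4.8},{"x":33,"y":39,"turn":4.8},{"x":33,"y":39,"turn":4.8},{"x":33,"y":39,"turn":4.8},{"x":33,"y":39,"turn":4.8},{"x":33,"y":39,"turn":4.8},{"x":33,"y":39,"turn":4.8},{"x":30,"y":38,"turn":4.5,"gripper":50}]'
python3 -m jog '[{},{}]'
```

```text
invalid input
invalid input
invalid input
```

```bash
python3 -m jog '[{"gripper":85,"x":30,"y":38,"z":30,"turn":4.8},{"gripper":85,"x":33,"y":39,"z":30,"turn":4.8},{"gripper":85,"x":33,"y":39,"z":0,"turn":4.8},{"gripper":85,"x":33,"y":39,"z":0,"turn":4.8},{"gripper":85,"x":33,"y":39,"z":0,"turn":4.8},{"gripper":85,"x":33,"y":39,"z":0,"turn":4.8},{"gripper":85,"x":33,"y":39,"z":0,"turn":4.8},{"gripper":85,"x":33,"y":39,"z":0,"turn":4.8}]'
```

```text
time_s: 1.9
position: [422.9, -213.7, 263.2]
orientation: [180.0, 0.0, 55.6]
wrist_force: [0.4, -1.2, 0.3]
opening: 85.1
grip_force: 0.0
```

```bash
python3 -m jog '[{"gripper":85,"x":32.5,"y":39,"z":0,"turn":4.8},{"gripper":85,"x":32.5,"y":39.5,"z":0,"turn":4.8},{"gripper":85,"x":32.5,"y":39.5,"z":0,"turn":4.8},{"gripper":60,"x":32.5,"y":39.5,"z":0,"turn":4.8},{"gripper":38,"x":32.5,"y":39.5,"z":0,"turn":4.8},{"gripper":38,"x":32.5,"y":39.5,"z":0,"turn":4.8},{"gripper":38,"x":32.5,"y":39.5,"z":0,"turn":4.8},{"gripper":38,"x":32.5,"y":39,"z":0,"turn":4.3}]'
python3 -m jog '[{"gripper":38,"x":0,"y":0,"z":-35,"turn":0},{"gripper":38,"x":0,"y":0,"z":-35,"turn":0},{"gripper":38,"x":0,"y":0,"z":0,"turn":0}]'
python3 - <<'E'
from h import *
st()
for c in('scene','top'):
    im=optics.snapshot(c)[:,:,::-1];cv2.imwrite(f'pics/{c}1.png',im)
a=cv2.imread('pics/scene1.png')[150:290,200:360];b=cv2.imread('pics/top1.png')[130:260,200:360]
cv2.imwrite('pics/c.png',np.hstack([cv2.resize(a,(400,350),interpolation=3),cv2.resize(b,(400,350),interpolation=3)]))
E
```

```text
time_s: 2.9
position: [682.8, 101.4, 263.0]
orientation: [180.0, 0.0, 93.5]
wrist_force: [0.2, -1.1, -0.6]
opening: 38.1
grip_force: 0.0
time_s: 3.28
position: [679.5, 100.1, 189.6]
orientation: [-179.6, -0.0, 93.3]
wrist_force: [0.1, -0.6, 0.5]
opening: 37.5
grip_force: 0.0
{'time_s': np.float64(3.3), 'position': array([679.5, 100.1, 189.6]), 'orientation': array([-179.6,   -0. ,   93.3]), 'wrist_force': array([ 0.1, -0.6,  0.5]), 'opening': np.float64(37.5), 'grip_force': np.float64(0.0)}
```

View pics/c.png

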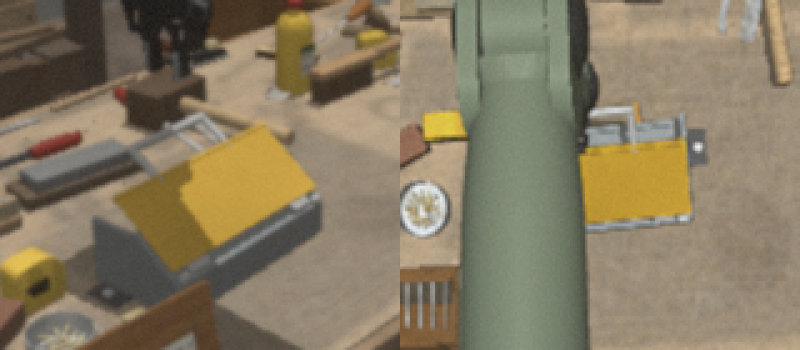

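The fingers at (170-185,75) stand above the bar around (190,125) in the left crop, which fits the estimate. I'll lower and close.

```bash
python3 -m jog '[{"gripper":38,"x":2,"y":0,"z":-30,"turn":0},{"gripper":38,"x":0,"y":0,"z":-27,"turn":0},{"gripper":38,"x":0,"y":0,"z":0,"turn":0}]'
python3 -m jog '[{"gripper":0,"x":0,"y":0,"z":0,"turn":0},{"gripper":0,"x":0,"y":0,"z":0,"turn":0},{"gripper":0,"x":0,"y":0,"z":0,"turn":0},{"gripper":0,"x":0,"y":0,"z":0,"turn":0},{"gripper":0,"x":0,"y":0,"z":0,"turn":0}]'
```

```text
time_s: 3.75
position: [683.4, 99.8, 135.9]
orientation: [-179.9, -0.0, 93.3]
wrist_force: [-0.6, -0.3, 0.8]
opening: 37.9
grip_force: 0.0
time_s: 4.38
position: [683.9, 100.1, 136.1]
orientation: [180.0, -0.0, 93.3]
wrist_force: [-0.2, 0.6, -0.7]
opening: -0.4
grip_force: 0.0
```

```bash
python3 -m jog '[{"gripper":0,"x":0,"y":0,"z":40,"turn":0},{"gripper":40,"x":0,"y":0,"z":0,"turn":0},{"gripper":40,"x":0,"y":0,"z":0,"turn":0},{"gripper":40,"x":0,"y":0,"z":-28,"turn":0},{"gripper":40,"x":0,"y":0,"z":-28,"turn":0},{"gripper":40,"x":0,"y":0,"z":0,"turn":0}]'
python3 -m jog '[{"gripper":0,"x":0,"y":0,"z":0,"turn":0},{"gripper":0,"x":0,"y":0,"z":0,"turn":0},{"gripper":0,"x":0,"y":0,"z":0,"turn":0},{"gripper":0,"x":0,"y":0,"z":0,"turn":0},{"gripper":0,"x":0,"y":0,"z":0,"turn":0}]'
```

```text
time_s: 5.12
position: [680.8, 99.9, 116.1]
orientation: [-179.6, -0.0, 93.3]
wrist_force: [-0.2, -0.1, 0.0]
opening: 40.1
grip_force: 0.0
time_s: 5.75
position: [684.8, 100.1, 122.3]
orientation: [179.8, 0.0, 93.3]
wrist_force: [-2.6, -1.1, 5.8]
opening: 0.1
grip_force: 3.4
```

```bash
python3 - <<'E'
from h import *
st()
for c in('scene','top'):
    im=optics.snapshot(c)[:,:,::-1];cv2.imwrite(f'pics/{c}2.png',im)
a=cv2.imread('pics/scene2.png')[170:250,215:335]
cv2.imwrite('pics/d.png',cv2.resize(a,(780,520),interpolation=3))
print(proj('scene',[[683,101,145],[683,101,125]]))
E
```

```text
{'time_s': np.float64(5.8), 'position': array([684.8, 100.1, 122.3]), 'orientation': array([179.8,   0. ,  93.3]), 'wrist_force': array([-2.6, -1.1,  5.8]), 'opening': np.float64(0.1), 'grip_force': np.float64(3.4)}
[[267.13075224 201.77142615]
 [267.40957266 207.71254009]]
```

View pics/d.png

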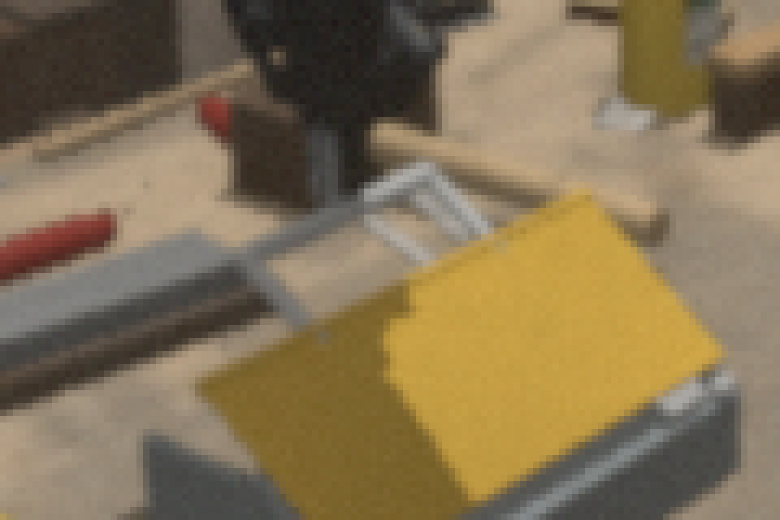

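The fingers (crop 345,190) seem to end at or behind the bar (340,205), and nothing shows through the gap. I'll check where the tip should project.

```bash
python3 - <<'E'
from h import *
f=lambda p:((proj('scene',[p])[0]-[215,170])*6.5).round(0)
for p in([684.8,100,122],[684.8,100,135],[684.8,100,145],[695,100,122],[705,100,122],[715,100,122],[684.8,100,190]):print(p,f(p))
for y in(60,-60):print(f(box2w(613.6,96.9,3.8,[70,y,145])[0]))
# finger width in scene
b=cv2.imread('pics/scene2.png')[188:216,255:280].mean(2).astype(int);a=cv2.imread('pics/scene0.png')[188:216,255:280].mean(2).astype(int)
for i,r in enumerate(b-a):print(188+i,' '.join(f'{v:4d}' for v in r))
E
```

```text
[684.8, 100, 122] [340. 249.]
[684.8, 100, 135] [339. 224.]
[684.8, 100, 145] [338. 205.]
[695, 100, 122] [326. 243.]
[705, 100, 122] [312. 236.]
[715, 100, 122] [298. 230.]
[684.8, 100, 190] [334. 116.]
[243. 250.]
[426. 166.]
188   -6   -3   -8   -5   -9  -18  -30  -48  -42  -32  -39  -28  -20  -27  -27  -22  -20  -15  -12  -13  -11  -12   -8   -7   -8
189   -6  -10   -7   -7   -4  -16  -19  -17  -17  -18  -15  -15  -15  -27  -21  -17  -20  -13  -16  -12  -12  -11   -8  -12   -7
190   -4   -8   -3   -6   -6  -11   -3   -4    5    3    4   -5  -15  -26  -23  -20  -13  -11  -14  -14  -13  -11  -16  -14   -9
191  -14   -6  -11   -9   -7   -7   -8    7   11    7   15    6   -8  -18  -23  -19  -14  -11   -9   -7  -14  -11  -16  -12  -13
192   -6   -7  -10   -4   -5  -11    0    7   10   15   17   10   -6  -14  -13  -20   -9   -9  -12  -11  -11   -9  -11  -12  -12
193   -7   -5  -14   -6   -7   -7   -5    3   12   11   19   12   -6  -21  -20  -18  -13  -12  -12   -9  -10   -9  -11  -13  -11
194   -6   -9   -7   -3   -8  -10   -8    2    8   10   19   17   -4  -18  -21  -23  -15   -5   -8
[... 2039 characters left out ...]
  -13  -17  -14  -14  -13  -18  -12   -9  -12  -14  -11
211  -70  -51  -28  -18   -8  -11  -20  -14  -12  -13  -13  -19  -13  -17  -16  -16  -12  -16  -11  -12  -13  -18  -10  -12  -17
212  -65  -68  -52  -25  -15  -15  -12   -9  -13  -11  -14  -12  -15  -17  -12  -13  -14  -15  -14  -16  -20  -19  -21  -21  -18
213  -49  -68  -67  -45  -21  -14  -14  -13  -12  -13  -13  -12  -12  -15  -15  -13  -14  -16  -18  -24  -34  -43  -44  -24  -17
214  -25  -51  -72  -72  -43  -26  -18  -17  -15  -11  -13  -12  -14  -10  -15  -13  -19  -24  -35  -49  -55  -55  -38  -17  -12
215  -13  -28  -54  -71  -68  -40  -21  -12  -13  -11  -10  -14  -15  -15  -15  -28  -36  -45  -55  -54  -52  -55  -46  -26  -12
```

Image and kinematics disagree by about 25 mm: the tip sits on the bar in the picture, yet TCP z reads 122. I'll check it by touching the bare bench with closed fingers to the right of the box.

```bash
python3 -m jog '[{"gripper":0,"x":0,"y":0,"z":60,"turn":0},{"gripper":0,"x":0,"y":-60,"z":20,"turn":0},{"gripper":0,"x":-40,"y":-60,"z":0,"turn":0},{"gripper":0,"x":-40,"y":-60,"z":0,"turn":0},{"gripper":0,"x":-40,"y":-40,"z":-50,"turn":0},{"gripper":0,"x":0,"y":0,"z":-60,"turn":0},{"gripper":0,"x":0,"y":0,"z":-40,"turn":0},{"gripper":0,"x":0,"y":0,"z":0,"turn":0}]'
python3 -c "
from h import *
for c in('scene','top'):
    cv2.imwrite(f'pics/{c}3.png',optics.snapshot(c)[:,:,::-1])
st()
p=monitor.observe()['position'];print(proj('scene',[p]),proj('top',[p]))
u,v=proj('scene',[p])[0].astype(int);a=cv2.imread('pics/scene3.png')[v-60:v+40,u-65:u+65];cv2.drawMarker(a,(65,60),(0,0,255),0,5,1)
u,v=proj('top',[p])[0].astype(int);b=cv2.imread('pics/top3.png')[v-60:v+40,u-65:u+65];cv2.drawMarker(b,(65,60),(0,0,255),0,5,1)
cv2.imwrite('pics/e.png',cv2.resize(np.hstack([a,b]),(780,300),interpolation=3))"
```

```text
time_s: 6.85
position: [579.0, -95.9, 56.1]
orientation: [-179.7, -0.1, 93.3]
wrist_force: [-0.7, -0.6, 1.5]
opening: -0.3
grip_force: 0.0
{'time_s': np.float64(7.0), 'position': array([582.5, -96.6,  59.8]), 'orientation': array([179.9,   0. ,  93.3]), 'wrist_force': array([-0.2,  0.6,  0.7]), 'opening': np.float64(0.2), 'grip_force': np.float64(0.0)}
[[334.08960561 215.8076434 ]] [[333.77820686 202.47720261]]
```

View pics/e.png

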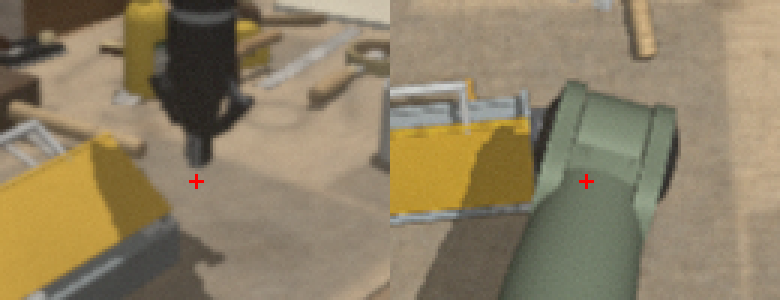

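The visible tip is about 5 px (17 mm or so) higher than the reported TCP. I'll confirm by touch.

```bash
python3 -m jog '[{"gripper":0,"x":0,"y":0,"z":-30,"turn":0},{"gripper":0,"x":0,"y":0,"z":-20,"turn":0},{"gripper":0,"x":0,"y":0,"z":-4,"turn":0},{"gripper":0,"x":0,"y":0,"z":0,"turn":0}]'
python3 -m jog '[{"gripper":0,"x":0,"y":0,"z":-4,"turn":0},{"gripper":0,"x":0,"y":0,"z":-4,"turn":0},{"gripper":0,"x":0,"y":0,"z":0,"turn":0}]'
python3 -c "
from h import *
cv2.imwrite(f'pics/scene4.png',optics.snapshot('scene')[:,:,::-1])
st()
p=monitor.observe()['position']
u,v=proj('scene',[p])[0].astype(int);print(u,v);a=cv2.imread('pics/scene4.png')[v-60:v+40,u-65:u+65];cv2.drawMarker(a,(65,60),(0,0,255),0,5,1)
cv2.imwrite('pics/f.png',cv2.resize(a,(780,600),interpolation=3))"
```

```text
time_s: 7.45
position: [583.0, -96.6, 6.1]
orientation: [179.9, 0.1, 93.3]
wrist_force: [-0.6, 0.4, -0.1]
opening: 0.1
grip_force: 0.0
time_s: 7.82
position: [581.2, -96.3, -3.8]
orientation: [-180.0, -0.0, 93.3]
wrist_force: [0.7, 0.4, 0.2]
opening: -0.0
grip_force: 0.0
{'time_s': np.float64(7.9), 'position': array([581.3, -96.3,  -3.7]), 'orientation': array([-180. ,   -0. ,   93.3]), 'wrist_force': array([ 0.2, -0.3,  0.7]), 'opening': np.float64(-0.0), 'grip_force': np.float64(0.0)}
333 232
```

View pics/f.png

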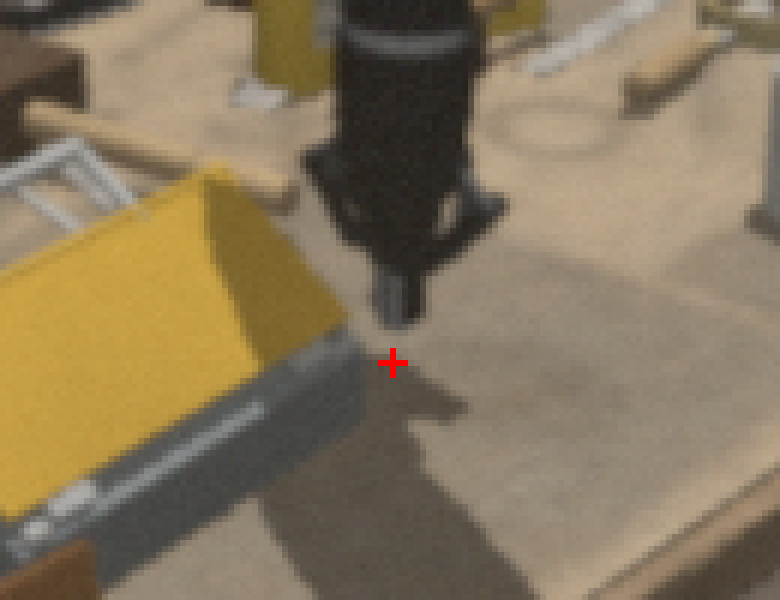

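The TCP reads −4 with no contact, and the tip is visibly above the bench, so the reported height is biased. I'll keep probing.

```bash
python3 -m jog '[{"gripper":0,"x":0,"y":0,"z":-6,"turn":0},{"gripper":0,"x":0,"y":0,"z":-3,"turn":0},{"gripper":0,"x":0,"y":0,"z":0,"turn":0}]'
python3 -m jog '[{"gripper":0,"x":0,"y":0,"z":-4,"turn":0},{"gripper":0,"x":0,"y":0,"z":0,"turn":0}]'
python3 -m jog '[{"gripper":0,"x":0,"y":0,"z":-4,"turn":0},{"gripper":0,"x":0,"y":0,"z":0,"turn":0}]'
python3 -m jog '[{"gripper":0,"x":0,"y":0,"z":-3,"turn":0},{"gripper":0,"x":0,"y":0,"z":0,"turn":0}]'
```

```text
time_s: 8.25
position: [581.0, -96.3, -13.2]
orientation: [-179.9, -0.0, 93.3]
wrist_force: [0.1, -0.2, -0.0]
opening: 0.2
grip_force: 0.0
time_s: 8.5
position: [581.2, -96.3, -17.0]
orientation: [-180.0, -0.0, 93.3]
wrist_force: [0.3, 0.4, -0.0]
opening: 0.4
grip_force: 0.0
time_s: 8.75
position: [581.1, -96.3, -21.0]
orientation: [-180.0, -0.0, 93.3]
wrist_force: [-0.3, -0.3, 0.5]
opening: 0.1
grip_force: 0.0
time_s: 9.0
position: [581.2, -96.3, -23.9]
orientation: [-180.0, -0.0, 93.3]
wrist_force: [0.1, -1.1, 0.1]
opening: -0.1
grip_force: 0.0
```

```bash
python3 -m jog '[{"gripper":0,"x":0,"y":0,"z":-3,"turn":0},{"gripper":0,"x":0,"y":0,"z":0,"turn":0}]'
python3 -c "
from h import *
im=optics.snapshot('scene')[:,:,::-1];cv2.imwrite('pics/scene5.png',im)
h=im[200:245,322:346].mean(2).astype(int)
for i,r in enumerate(h):print(200+i,*r)
print(proj('scene',[[581.2,-96.3,0],[591.2,-96.3,0],[581.2,-86.3,0]]))"
```

```text
time_s: 9.25
position: [581.2, -96.3, -26.9]
orientation: [-180.0, -0.0, 93.3]
wrist_force: [-0.0, 0.1, -0.7]
opening: -0.3
grip_force: 0.0
200 127 95 56 37 36 36 38 36 39 40 39 42 43 36 38 37 44 39 39 36 38 36 44 86
201 99 67 42 38 37 40 38 41 36 38 36 36 38 38 43 37 39 35 40 40 39 37 43 87
202 72 54 43 40 34 35 37 40 37 37 40 35 38 38 38 38 38 34 40 39 41 38 42 84
203 55 51 43 40 35 38 37 41 37 38 42 40 38 36 37 39 38 37 39 39 43 40 46 80
204 52 53 45 38 39 36 36 38 39 38 38 40 37 38 38 41 37 32 40 38 37 41 47 66
205 47 51 51 45 42 40 34 37 39 42 37 39 39 40 40 37 40 35 39 36 42 40 48 57
206 51 56 50 44 42 36 36 39 38 37 42 34 32 39 38 40 37 41 39 36 41 44 53 63
207 45 46 50 46 42 36 37 35 39 35 35 39 40 39 40 39 39 39 39 40 34 48 57 80
208 41 41 44 35 40 34 36 34 33 38 34 35 38 39 35 35 37 37 35 34 39 43 58 78
209 38 39 41 40 42 37 40 36 38 36 40 40 37 38 35 33 37 36 36 40 36 43 56 71
210 38 41 45 41 40 37 39 38 39 37 36 37 36 36 41 40 35 34 41 38 49 56 63 61
211 47 38 45 49 48 45 44 38 39 38 40 38 35 39 36 40 37 35 39 49 72 80 65 61
212 64 47 46 65 66 51 36 39 36 37 38 37 37 35 3
[... 2044 characters left out ...]
79 78 80 77 79 77 77 78 79 77 75 79 82 90 100 114
238 69 69 70 69 70 72 71 78 80 80 78 78 77 78 76 71 75 74 76 73 78 74 80 87
239 70 70 67 70 72 69 72 74 80 80 78 79 76 76 73 75 75 72 75 73 76 75 75 76
240 70 72 71 68 70 65 72 77 81 75 79 80 77 78 76 80 86 90 87 78 75 75 86 92
241 71 67 68 68 71 70 74 77 78 78 79 80 79 77 81 95 113 117 114 98 89 95 107 114
242 69 70 68 71 72 74 76 78 81 79 79 80 79 79 90 116 128 128 126 122 117 117 122 125
243 71 71 71 74 74 78 81 80 78 78 79 77 81 83 90 116 128 131 130 129 130 129 129 128
244 71 73 78 75 79 80 80 79 79 80 80 79 80 80 83 98 115 129 131 133 132 133 130 130
[[333.91028103 231.9582689 ]
 [331.64654701 230.96407288]
 [331.94679805 233.01925434]]
```

Contact level comes at a reading of about −28, with tip pixel (334.5,231.5) against the predicted (333.9,232). Horizontal readings are right, and true z = reading + 28. I'll go back to the bar with a reading of 100.

```bash
python3 -m jog '[{"gripper":0,"x":0,"y":0,"z":60,"turn":0},{"gripper":20,"x":0,"y":0,"z":60,"turn":0},{"gripper":40,"x":20,"y":40,"z":50,"turn":0},{"gripper":40,"x":30,"y":50,"z":0,"turn":0},{"gripper":40,"x":30,"y":50,"z":0,"turn":0},{"gripper":40,"x":20,"y":50,"z":0,"turn":0},{"gripper":40,"x":0,"y":6,"z":0,"turn":0},{"gripper":40,"x":0,"y":0,"z":0,"turn":0}]'
```

```text
time_s: 10.3
position: [679.5, 97.1, 139.5]
orientation: [-179.9, 0.0, 93.4]
wrist_force: [-0.6, -0.9, -0.2]
opening: 40.4
grip_force: 0.0
```

```bash
python3 -m jog '[{"gripper":40,"x":3.5,"y":3,"z":-20,"turn":0},{"gripper":40,"x":0,"y":0,"z":-21,"turn":0},{"gripper":40,"x":0,"y":0,"z":0,"turn":0}]'
python3 -m jog '[{"gripper":0,"x":0,"y":0,"z":0,"turn":0},{"gripper":0,"x":0,"y":0,"z":0,"turn":0},{"gripper":0,"x":0,"y":0,"z":0,"turn":0},{"gripper":0,"x":0,"y":0,"z":0,"turn":0}]'
```

```text
time_s: 10.68
position: [681.3, 98.4, 95.8]
orientation: [-179.7, 0.0, 93.2]
wrist_force: [0.2, -0.2, -0.8]
opening: 40.2
grip_force: 0.0
time_s: 11.18
position: [682.0, 99.1, 99.6]
orientation: [-179.9, 0.1, 93.3]
wrist_force: [-5.7, -1.9, 2.2]
opening: 9.6
grip_force: 58.6
```

```bash
python3 -c "
import numpy as np
t=np.radians(np.r_[35.1:35.2, 43:184:8.])
p=165*np.c_[np.cos(t)*np.cos(.063),np.cos(t)*np.sin(.063),np.sin(t)]
print(np.c_[np.degrees(t[1:]),np.diff(p,axis=0)].round(1))"
```

```text
[[ 4.30e+01 -1.43e+01 -9.00e-01  1.77e+01]
 [ 5.10e+01 -1.68e+01 -1.10e+00  1.57e+01]
 [ 5.90e+01 -1.88e+01 -1.20e+00  1.32e+01]
 [ 6.70e+01 -2.05e+01 -1.30e+00  1.05e+01]
 [ 7.50e+01 -2.17e+01 -1.40e+00  7.50e+00]
 [ 8.30e+01 -2.26e+01 -1.40e+00  4.40e+00]
 [ 9.10e+01 -2.29e+01 -1.40e+00  1.20e+00]
 [ 9.90e+01 -2.29e+01 -1.40e+00 -2.00e+00]
 [ 1.07e+02 -2.24e+01 -1.40e+00 -5.20e+00]
 [ 1.15e+02 -2.14e+01 -1.40e+00 -8.20e+00]
 [ 1.23e+02 -2.01e+01 -1.30e+00 -1.12e+01]
 [ 1.31e+02 -1.83e+01 -1.20e+00 -1.39e+01]
 [ 1.39e+02 -1.62e+01 -1.00e+00 -1.63e+01]
 [ 1.47e+02 -1.38e+01 -9.00e-01 -1.84e+01]
 [ 1.55e+02 -1.11e+01 -7.00e-01 -2.01e+01]
 [ 1.63e+02 -8.20e+00 -5.00e-01 -2.15e+01]
 [ 1.71e+02 -5.20e+00 -3.00e-01 -2.24e+01]
 [ 1.79e+02 -2.00e+00 -1.00e-01 -2.29e+01]]
```

```bash
python3 -m jog '[{"gripper":0,"x":-14,"y":-1,"z":18,"turn":0},{"gripper":0,"x":-17,"y":-1,"z":16,"turn":0},{"gripper":0,"x":-19,"y":-1,"z":13,"turn":0},{"gripper":0,"x":-20.5,"y":-1.3,"z":10.5,"turn":0},{"gripper":0,"x":0,"y":0,"z":0,"turn":0}]'
python3 -m jog '[{"gripper":0,"x":-21.7,"y":-1.4,"z":7.5,"turn":0},{"gripper":0,"x":-22.5,"y":-1.4,"z":4.5,"turn":0},{"gripper":0,"x":-23,"y":-1.4,"z":1,"turn":0},{"gripper":0,"x":-23,"y":-1.4,"z":-2,"turn":0},{"gripper":0,"x":0,"y":0,"z":0,"turn":0}]'
python3 -m jog '[{"gripper":0,"x":-22.5,"y":-1.4,"z":-5,"turn":0},{"gripper":0,"x":-21.5,"y":-1.4,"z":-8,"turn":0},{"gripper":0,"x":-20,"y":-1.3,"z":-11,"turn":0},{"gripper":0,"x":-18,"y":-1.2,"z":-14,"turn":0},{"gripper":0,"x":0,"y":0,"z":0,"turn":0}]'
```

```text
time_s: 11.8
position: [614.0, 94.1, 158.8]
orientation: [179.8, 0.2, 93.3]
wrist_force: [1.5, -4.1, 3.3]
opening: 9.8
grip_force: 60.5
time_s: 12.42
position: [525.2, 87.7, 170.5]
orientation: [179.6, 0.3, 93.3]
wrist_force: [0.6, -8.4, 11.6]
opening: 9.9
grip_force: 64.5
time_s: 13.05
position: [438.8, 81.6, 128.9]
orientation: [-179.8, 0.4, 93.2]
wrist_force: [-5.1, -11.2, 3.2]
opening: 10.0
grip_force: 67.4
```

```bash
python3 -m jog '[{"gripper":0,"x":-16,"y":0,"z":-16,"turn":0},{"gripper":0,"x":-14,"y":0,"z":-18.5,"turn":0},{"gripper":0,"x":-11,"y":0,"z":-20,"turn":0},{"gripper":0,"x":-8,"y":0,"z":-21,"turn":0},{"gripper":0,"x":0,"y":0,"z":0,"turn":0}]'
python3 -m jog '[{"gripper":40,"x":0,"y":0,"z":0,"turn":0},{"gripper":40,"x":0,"y":0,"z":0,"turn":0},{"gripper":40,"x":0,"y":0,"z":20,"turn":0},{"gripper":40,"x":0,"y":0,"z":40,"turn":0},{"gripper":40,"x":0,"y":-40,"z":60,"turn":0},{"gripper":60,"x":0,"y":-60,"z":30,"turn":0},{"gripper":85,"x":0,"y":-60,"z":0,"turn":0},{"gripper":85,"x":0,"y":-60,"z":0,"turn":0}]'
python3 -c "
from h import *
for c in('scene','top'):
    im=optics.snapshot(c)[:,:,::-1];cv2.imwrite(f'pics/{c}6.png',im)
    for l in('red_cap','blue_cap'):print(c,l,[(b['box'],round(b['conf'],2)) for b in boxes_of(c,l)[:2]])
for n,P in(('p+',[15,60,76]),('p-',[15,-60,76])):
    q=box2w(613.6,96.9,3.6,P);print(n,q,proj('top',q),proj('scene',q))
a=cv2.imread('pics/scene6.png')[160:300,200:360];b=cv2.imread('pics/top6.png')[130:270,220:380]
cv2.imwrite('pics/g.png',np.hstack([cv2.resize(x,(400,350),interpolation=3) for x in(a,b)]))"
```

```text
time_s: 13.68
position: [390.0, 78.4, 52.6]
orientation: [-179.7, 0.9, 93.1]
wrist_force: [-2.6, -21.9, -1.0]
opening: 10.1
grip_force: 69.7
time_s: 14.68
position: [393.0, -127.6, 195.2]
orientation: [179.8, 0.0, 93.4]
wrist_force: [0.8, 0.4, -0.2]
opening: 84.7
grip_force: 0.0
scene red_cap [([257.2, 232.1, 274.6, 252.6], 0.5)]
scene blue_cap [([286.9, 219.7, 300.3, 235.7], 0.53)]
top red_cap [([253.8, 189.7, 270.1, 201.5], 0.51)]
top blue_cap [([288.5, 179.0, 302.1, 197.3], 0.67)]
p+ [[624.80296975 157.7234615   76.        ]] [[259.79710085 191.3778903 ]] [[266.69527087 234.80511888]]
p- [[632.3378321   37.96025409  76.        ]] [[294.50921107 188.51811599]] [[294.06378486 220.32482425]]
```

View pics/g.png

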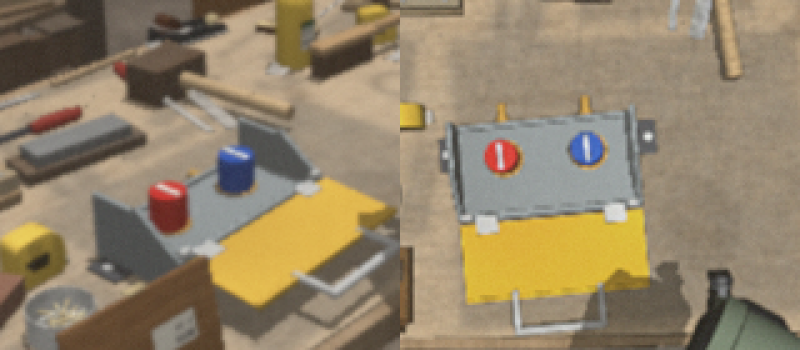

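The flap lies level and open. The red cap is on the left (+y) port, with its top at crop (502,157), i.e. top px (260.5,192.5). The blue cap is at (294,189.5), and both bars lie along x.

```bash
python3 -c "
from h import *
im=cv2.imread('pics/top6.png');h=cv2.cvtColor(im,cv2.COLOR_BGR2HSV)
r=((h[...,0]<8)|(h[...,0]>172))&(h[...,1]>130)&(h[...,2]>70);r[:180]=0;r[205:]=0;r[:,:245]=0;r[:,278:]=0
P=np.argwhere(cv2.convexHull is not None and r)[:,::-1];(c,rad)=cv2.minEnclosingCircle(P.astype(np.float32));print(len(P),c,rad,P.mean(0),P.min(0),P.max(0))
for z in(76,55):print(ray('top',*c,z))
s=cv2.imread('pics/scene6.png');h=cv2.cvtColor(s,cv2.COLOR_BGR2HSV)
r=((h[...,0]<8)|(h[...,0]>172))&(h[...,1]>130)&(h[...,2]>60);r[:225]=0;r[260:]=0;r[:,:250]=0;r[:,280:]=0
P=np.argwhere(r)[:,::-1];print(P.mean(0),P.min(0),P.max(0))
for q in([621,154,53],[625,158,53]):print(proj('scene',[q]),proj('top',[q]))"
```

```text
105 (260.058837890625, 192.1764678955078) 6.578094482421875 [260.12380952 192.23809524] [254 186] [266 198]
[622.02591082 156.84855715  76.        ]
[623.82370867 159.8613591   55.        ]
[266.93023256 242.86976744] [260 233] [274 252]
[[268.83757399 241.59674664]] [[261.82229077 192.99544624]]
[[266.91496677 241.62452946]] [[260.66897963 191.87821934]]
```

```bash
python3 -m jog '[{"gripper":85,"x":32,"y":40,"z":0,"turn":2},{"gripper":85,"x":32,"y":40,"z":0,"turn":2},{"gripper":85,"x":32,"y":40,"z":0,"turn":2},{"gripper":85,"x":32,"y":40,"z":0,"turn":2},{"gripper":85,"x":32,"y":40,"z":0,"turn":2},{"gripper":85,"x":32,"y":40,"z":0,"turn":2},{"gripper":85,"x":32,"y":40,"z":0,"turn":0},{"gripper":85,"x":0,"y":0,"z":0,"turn":0}]'
```

```text
time_s: 15.98
position: [616.0, 159.5, 192.8]
orientation: [-180.0, -0.1, 105.7]
wrist_force: [-0.7, 0.2, -0.3]
opening: 85.2
grip_force: 0.0
```

```bash
python3 -m jog '[{"gripper":85,"x":7,"y":-2,"z":-50,"turn":0},{"gripper":85,"x":0,"y":0,"z":-50,"turn":0},{"gripper":85,"x":0,"y":0,"z":0,"turn":0}]'
```

```text
time_s: 16.35
position: [617.7, 152.7, 90.0]
orientation: [-179.5, -0.1, 105.4]
wrist_force: [-0.7, 0.7, 0.3]
opening: 84.5
grip_force: 0.0
```

```bash
python3 -m jog '[{"gripper":85,"x":0,"y":0,"z":0,"turn":0},{"gripper":85,"x":0,"y":0,"z":0,"turn":0}]'
```

```text
time_s: 16.6
position: [624.5, 152.6, 96.8]
orientation: [179.8, 0.0, 105.3]
wrist_force: [0.2, -0.4, 0.9]
opening: 84.8
grip_force: 0.0
```

```bash
python3 -m jog '[{"gripper":85,"x":-1,"y":5,"z":-28,"turn":0},{"gripper":85,"x":0,"y":0,"z":-28,"turn":0},{"gripper":85,"x":0,"y":0,"z":-28,"turn":0},{"gripper":85,"x":0,"y":0,"z":0,"turn":0},{"gripper":85,"x":0,"y":0,"z":0,"turn":0}]'
python3 -m jog '[{"gripper":0,"x":0,"y":0,"z":0,"turn":0},{"gripper":0,"x":0,"y":0,"z":0,"turn":0},{"gripper":0,"x":0,"y":0,"z":0,"turn":0},{"gripper":0,"x":0,"y":0,"z":0,"turn":0},{"gripper":0,"x":0,"y":0,"z":0,"turn":0}]'
```

```text
time_s: 17.23
position: [623.4, 157.3, 11.9]
orientation: [179.8, 0.0, 105.3]
wrist_force: [0.2, 0.2, 1.0]
opening: 84.9
grip_force: 0.0
time_s: 17.85
position: [622.8, 157.2, 11.2]
orientation: [179.9, 0.0, 105.3]
wrist_force: [-1.2, 0.5, 6.0]
opening: 43.5
grip_force: 60.9
```

Gripped (43.5 mm). Trying anticlockwise first.

```bash
python3 -m jog '[{"gripper":0,"x":0,"y":0,"z":0,"turn":6},{"gripper":0,"x":0,"y":0,"z":0,"turn":6},{"gripper":0,"x":0,"y":0,"z":0,"turn":5},{"gripper":0,"x":0,"y":0,"z":0,"turn":0}]';python3 -c "
from h import *
print(monitor.observe()['moment'],monitor.observe()['q'])"
```

```text
time_s: 18.35
position: [623.0, 157.4, 11.2]
orientation: [179.9, 0.0, 122.3]
wrist_force: [-0.5, 0.0, 5.3]
opening: 43.9
grip_force: 60.8
[0.04823341 0.13462567 0.02723958] [ 7.60022274e+00  3.80552081e+01 -9.44578320e+00  4.23619652e+01
  1.15888198e-02  6.52521551e+01]
```

Moment about z is only 0.03 N·m after 17°, so it turns freely. I'll continue to about 66°.

```bash
python3 -m jog '[{"gripper":0,"x":0,"y":0,"z":0,"turn":7},{"gripper":0,"x":0,"y":0,"z":0,"turn":7},{"gripper":0,"x":0,"y":0,"z":0,"turn":7},{"gripper":0,"x":0,"y":0,"z":0,"turn":7},{"gripper":0,"x":0,"y":0,"z":0,"turn":7},{"gripper":0,"x":0,"y":0,"z":0,"turn":7},{"gripper":0,"x":0,"y":0,"z":0,"turn":6},{"gripper":0,"x":0,"y":0,"z":0,"turn":0}]';python3 -c "
from h import *
print(monitor.observe()['moment'])
for c in('scene','top'):cv2.imwrite(f'pics/{c}7.png',optics.snapshot(c)[:,:,::-1])"
```

```text
time_s: 19.35
position: [623.1, 157.4, 11.2]
orientation: [179.9, 0.1, 170.3]
wrist_force: [0.3, -0.1, 5.8]
opening: 44.1
grip_force: 60.8
[0.0437461  0.10254187 0.14263153]
```

```bash
python3 -m jog '[{"gripper":0,"x":0,"y":0,"z":3,"turn":0},{"gripper":0,"x":0,"y":0,"z":5,"turn":0},{"gripper":0,"x":0,"y":0,"z":0,"turn":0}]'
```

```text
time_s: 19.82
position: [622.2, 157.5, 18.4]
orientation: [180.0, 0.0, 170.3]
wrist_force: [1.0, 2.1, 1.2]
opening: 43.7
grip_force: 61.6
```

```bash
python3 -m jog '[{"gripper":0,"x":0,"y":0,"z":10,"turn":0},{"gripper":0,"x":0,"y":0,"z":15,"turn":0},{"gripper":0,"x":0,"y":0,"z":20,"turn":0},{"gripper":0,"x":0,"y":0,"z":25,"turn":0},{"gripper":0,"x":0,"y":0,"z":25,"turn":0},{"gripper":0,"x":0,"y":0,"z":20,"turn":0},{"gripper":0,"x":0,"y":0,"z":8,"turn":0},{"gripper":0,"x":0,"y":0,"z":0,"turn":0}]'
python3 -m jog '[{"gripper":0,"x":0,"y":0,"z":0,"turn":0},{"gripper":0,"x":0,"y":0,"z":0,"turn":0},{"gripper":0,"x":0,"y":0,"z":0,"turn":0},{"gripper":0,"x":0,"y":0,"z":0,"turn":0}]'
python3 -c "
from h import *
for c in('scene','top'):cv2.imwrite(f'pics/{c}8.png',optics.snapshot(c)[:,:,::-1])
cv2.imwrite('pics/i.png',cv2.resize(cv2.imread('pics/scene8.png')[150:300,200:400],(800,600),interpolation=3))"
```

```text
time_s: 20.82
position: [621.8, 156.9, 141.4]
orientation: [-180.0, 0.0, 170.3]
wrist_force: [0.6, 0.1, -1.2]
opening: 44.1
grip_force: 62.6
time_s: 21.32
position: [621.7, 157.1, 140.6]
orientation: [-180.0, -0.0, 170.3]
wrist_force: [-0.0, -0.2, -0.6]
opening: 43.8
grip_force: 62.6
```

View pics/i.png

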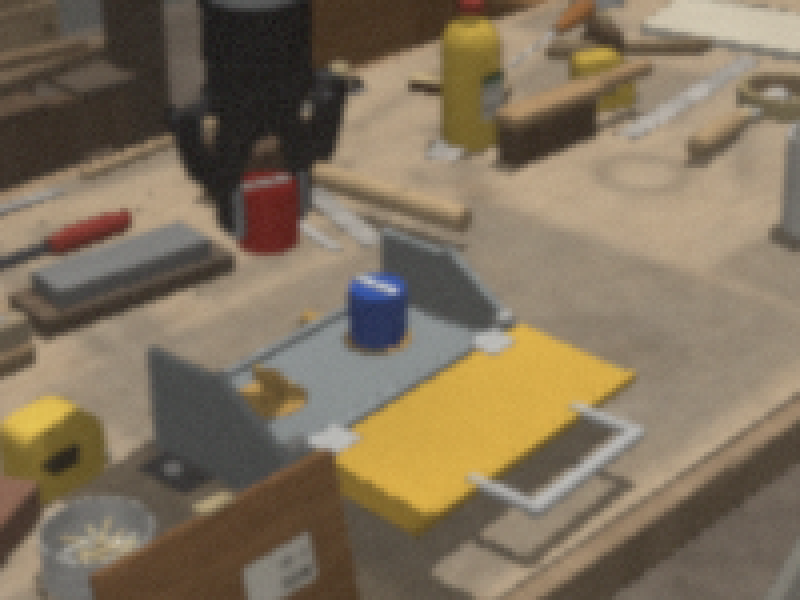

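The red cap is upright in the fingers at (270,210), about 130 mm above its bare port at (275,395). The blue cap is still seated at (378,310), the flap is level, and the tape measure and tin are in place. Handing in.

```bash
python3 -c "
from bench import order
print(order.hand_in())"
```

```text
the job is handed in; nothing more can be done
None
```

The flap is down, and the red cap came loose anticlockwise (so its port is right-hand threaded); it was handed in held about 130 mm above its seat at about 21 s, with the blue cap still on its port and no bystander near the path (mug not re-checked); no verdict came back.

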